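# Clear the supply chest's lid and hold it at its balance point

### The arm

A 6-joint arm with a two-finger parallel gripper is mounted at the origin on the work surface. World frame = base frame: x ahead of the robot, y to its left, z up, the work surface at z = 0. Lengths are in m, angles in rad, forces in N, time in s.
With the tool pointing down it reaches from about 0.25 to 0.725 m from the base axis. Payload 4 kg.
Tool frame: the origin (TCP) lies midway between the tips of the shut fingers; the grasp point (between the pads) lies 19 mm behind it; z points along the fingers, y is the direction in which the jaws open and shut (so a half turn about z gives the same grasp; the last joint's range is limited). The gripper opens to 85 mm and grips with 20 to 120 N. Pads are 22 mm wide; open, the fingers measure 114 mm over their backs; the gripper's body (76 mm by 85 mm) begins 54 mm behind the grasp point. The pads swing forward as they close: fully open they stand 13 mm farther back than shut.
Start: joints at [-1.185, 0.241, 0.005, 1.335, 0, 1.571], TCP at [0.188, -0.463, 0.231] pointing down, gripper open.
Joint ranges: [-2.72, 2.72], [-1.05, 1.87], [-1.09, 1.28], [-1.99, 2.15], [-1.42, 1.44], [-3.14, 3.14]. Speed limits (rad/s): [2.79, 2.79, 3.14, 3.14, 3.14, 3.14].

### API

Orientations are given as a unit quaternion [x, y, z, w].
In Python, from workcell import get_obs, camera, camera_model, job_done, masks_of gives the robot as it stands.
- The arm moves only by the tool jog_arm, never from a script. Its argument "deltas" is a list that holds one entry, the list of rows, each a list of 7 numbers: the shift along the tool's x, y, z in mm, then the turn, a rotation vector about the tool's x, y, z in degrees, then the finger opening in mm, from 0 to 85.4. A call has 1 to 5 rows; each row shifts and turns the pose as measured when the row begins, along the tool's axes as they then stand; what a row does not reach is not made up. A row lasts 1/10 s, in which the tool goes at most 50 mm and 8.59 degrees, less where a joint would pass 70% of its speed; a pose out of reach is approached as far as the arm can. A call with a gripper value outside its range is refused whole. The fingers move at their own pace and stop on an object; the grip force is fixed at half the most. Time passes only in rows, so rows that do not move let the fingers close. It gives the time, the measured TCP pose, the force and the opening at its end, in the units of the state.
- get_obs(): the state, without advancing time (a new reading comes with each control period).
- camera(name): name is "side" or "top" or "wrist"; returns the picture (480x640x3 uint8, red, green, blue); there is no depth.
- camera_model(name): a dict with "fovy" (degrees; the focal length in pixels is half the picture's height over the tangent of half this angle, whatever the lens; pixels are square), "cx", "cy" (the principal point, pixels), "pose" (4x4, takes a point from camera to world coordinates); the wrist camera has in their place "T_tool_cam" (4x4, takes a point from camera to tool coordinates, whose origin is the TCP and whose axes are the flange's). Camera axes: x right, y down, z forward; pixel columns grow to the right and rows downward; lengths in m; the calibration is good to about 2 mm. A picture is of the moment at which its call begins: read the wrist's pose just before it. camera_model takes no time and is no camera call.
- job_done(): hands the job in, once; it reports no verdict.
Trained networks look in the newest picture that a camera, given by its name, has taken for a name from the list of things; names that differ only in an ending like _2 or _b are one class to them, and where a whole thing is asked for, a point or a joint stands for the part that bears it (a point fixed in the world has none). Each returns a list of dicts, best first, with "conf" (0 to 1); they miss things now and then, are a little off and sometimes report something else, mostly with a low value. They report only what shows in the picture. A call takes as long as a camera call. They do not tell look-alikes from the thing itself.
- masks_of(target, camera): "pixels" (480x640 bool, what is visible of it) and "at" ([column, row] in pixels, amid what is visible of it).
The state is a dict: "clock": time; "joint_pos": joint angles; "joint_vel": joint speeds; "tau": joint torques, N m; "eef_pos": TCP position; "tool_rot": TCP orientation; "ft_force": force on the tool from outside, world axes, zero at the start; "ft_torque": the same for the moment, N m; "grip_width": finger opening in m.
Only numpy, scipy, OpenCV 4.12 (cv2) and the standard library are available. Lean on these libraries where they do the work, as an engineer would, in place of code of your own. Each camera call takes 0.05 s, during which the arm holds its last target. There are 200 camera calls.

### The job

The wooden lid of the green supply chest has to be held half-way over while I screw its lid stay on. Lift the blue rinsing cup off the lid and put it upside down over the orange drying peg, fully down on the white stand, and let go of it; then take the lid by its bar, swing it up to the point where its weight balances over the hinge, so that it would fall neither way, never letting it flop over backwards, and finish while still holding it there, motionless. Leave the other things on the table where they are.

Things in the scene. Friction and masses are not known exactly. Their poses are not given: they have to be found in the camera images.
- chest: green open-topped supply chest, fixed to the table, 200 (x) x 260 (y) x 100 mm high; origin at the centre of its underside, its x axis points roughly away from the robot towards the hinge, y to the robot's left along the hinge. It may stand left or right of the middle.
- lid (a joint): angle of the chest's plywood lid (rad), hinged along the chest's far top edge: 0 = shut flat, growing as the near edge swings up and away from the robot, stop at 1.9 (fallen over backwards). The lid (200 x 260 x 10 mm, 0.45 kg with its heavy steel bar) turns almost without friction: below the balance point it falls shut, above it falls over backwards. Because of the heavy bar on its outer face the balance point lies short of upright, at 1.42 rad (81 degrees).
- lid_hinge (a point): middle of the hinge line, at the lid's underside and far edge; the hinge line runs along the chest's y axis, 100 mm above the table, 100 mm beyond the chest's centre.
- lid_bar (a point): middle of the lid's steel bar handle: a round bar 12 mm thick and 120 mm long, parallel to the hinge, on two 10 mm posts 56 mm either side of its middle. With the lid shut it lies 175 mm nearer the robot than the hinge, its centre 155 mm above the table and 45 mm above the lid's top face. It moves with the lid: with the lid upright it sticks out 55 mm beyond the hinge line. Held loosely enough (about 10 to 20 N) the round bar can turn between finger pads.
- cup: blue plastic rinsing cup, a square hollow tumbler 52 x 52 mm outside, 90 mm long, walls 3 mm, bottom 4 mm, 0.05 to 0.1 kg; it lies on its side on the shut lid behind the bar, mouth away from the robot. Origin at the middle of the side it lies on at the start; its x axis points out of the mouth (down when the cup stands inverted), its z axis up while it lies.
- cup_center (a point): centre of the cup (inside), 45 mm from bottom and from mouth.
- cup_mouth (a point): centre of the cup's open mouth.
- stand: white round drying stand, fixed, 104 mm across at its flat top, 120 mm at its foot, 45 mm tall, with an upright orange peg 26 mm thick and 65 mm tall, narrowing at its top, in its middle; origin at the centre of the underside.
- stand_seat (a point): centre of the stand's white top face, at the foot of the peg, 45 mm above the table; the inverted cup's rim rests on this face.
- stand_tip (a point): top of the peg, 110 mm above the table.
- glue: bystander: white glue bottle with blue cap, 40 mm across, 115 mm tall, standing beyond the stand; origin at its underside.
- scissors: bystander: red-handled scissors lying on the table on the robot's side of the stand, about 70 x 150 x 10 mm; origin in the middle.
- phone: bystander: black phone, 75 x 155 x 9 mm, lying in front of the chest.
- tape: bystander: yellow ring of tape, 90 mm across, 24 mm high.
- water: bystander: clear water bottle with blue label, 64 mm across, 210 mm tall.
- pots: bystander: white ceramic pot, 76 mm across, 95 mm tall.
Mind the look-alikes: they are no part of the job. What is shaped like the cup but red is not meant.

How it is judged:
By the outcome, as a careful person would: the job done as asked, in the order asked, and still so for the second after the job is handed in, while the arm keeps its last pose, push and grip.
It also fails if it takes over 64 s, if anything falls off the work surface, if the arm or the gripper's body presses on something with over 40 N, if the wrist force passes 120 N, or if a joint passes its speed limit or range.

## Working session

There is one attempt and no reset: what is moved stays moved. The work goes in short steps, Python scripts to look and compute and a tool call to move; the robot and the scene stay as the last step left them, time stands still between calls to the robot, and variables do not carry over. Pictures are saved under pics/ and viewed, about 8 in all and at most 12, crops included, and the job is handed in when it is done.

Besides the shell and the picture viewer there is one more tool, called after ">>>" as name(argument=value, ...) on one line, values as JSON. jog_arm: Moves the arm, as the interface text tells. Its arguments: {"type":"object","properties":{"deltas":{"type":"array"}},"required":["deltas"]}

```bash
mkdir -p pics; ls
python3 - <<'E'
from workcell import *
import cv2,numpy as np
for c in ("top","side"):
    im=camera(c); cv2.imwrite(f"pics/{c}0.png",im[...,::-1])
    m=camera_model(c); print(c,m["fovy"],m["cx"],m["cy"],np.round(m["pose"],4).tolist())
    for t in ("cup","stand","chest","lid_bar","stand_tip"):
        for d in masks_of(t,c)[:3]: print(c,t,round(d["conf"],2),np.round(d["at"]),d["pixels"].sum())
print(np.round(camera_model("wrist")["T_tool_cam"],4).tolist(),camera_model("wrist")["fovy"])
print(get_obs())
E
```

```text
pics
top 54.33755203737072 318.41883425815183 233.7121785427761 [[0.0019, -0.9862, 0.1654, 0.3316], [-0.9999, -0.0041, -0.0127, -0.0064], [0.0132, -0.1654, -0.9861, 1.3291], [0.0, 0.0, 0.0, 1.0]]
top cup 0.83 [251. 215.] 753
top cup 0.61 [313. 172.] 644
top cup 0.58 [158. 272.] 842
top stand 0.76 [357. 247.] 1370
top chest 0.88 [233. 242.] 7140
top lid_bar 0.69 [229. 240.] 6813
top stand_tip 0.73 [359. 250.] 1352
side 42.195076357006045 326.8099545246549 241.91943312914609 [[-0.9764, -0.1231, 0.1774, 0.2961], [-0.2153, 0.6173, -0.7567, 1.028], [-0.0164, -0.777, -0.6292, 0.9673], [0.0, 0.0, 0.0, 1.0]]
side cup 0.87 [326. 436.] 2373
side cup 0.83 [288. 279.] 1738
side cup 0.59 [248. 259.] 1174
side stand 0.61 [348. 237.] 1698
side stand 0.22 [378. 174.] 561
side chest 0.61 [314. 338.] 12326
side lid_bar 0.71 [320. 317.] 8551
side stand_tip 0.63 [348. 239.] 1776
[[0.0003, -0.964, -0.2661, 0.0675], [1.0, 0.0004, -0.0006, 0.0003], [0.0007, -0.2661, 0.964, -0.1434], [0.0, 0.0, 0.0, 1.0]] 70.78243375232246
{'clock': 0.6, 'joint_pos': array([-1.18501520e+00,  2.40574261e-01,  5.00753555e-03,  1.33520528e+00,
       -1.82800056e-05,  1.57081563e+00]), 'joint_vel': array([ 3.36121631e-04, -1.18594027e-03, -1.38788897e-03, -8.70698081e-04,
       -1.74273615e-03,  1.71463654e-05]), 'tau': array([ 5.79774223e-05, -3.71973252e+01,  2.52571321e+01,  1.37047184e-03,
       -4.33407388e-05, -2.15179234e-06]), 'eef_pos': array([ 0.18813682, -0.46325565,  0.23132222]), 'tool_rot': array([ 9.81456074e-01,  1.91687177e-01, -6.63931895e-06,  1.36867172e-05]), 'ft_force': array([ 0.85080495,  0.09681997, -0.48848552]), 'ft_torque': array([ 0.01801919, -0.04637391, -0.00799632]), 'grip_width': 0.08562398945972002}
```

Run:
```python
import cv2
t=cv2.imread("pics/top0.png")[120:345,100:480]; cv2.imwrite("pics/topc.png",cv2.resize(t,None,fx=2.1,fy=2.1,interpolation=cv2.INTER_CUBIC))
t=cv2.imread("pics/side0.png")
cv2.imwrite("pics/sidec.png",cv2.resize(t[140:480,150:530],None,fx=1.75,fy=1.75,interpolation=cv2.INTER_CUBIC))
```

```text
(no output)
```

View pics/topc.png

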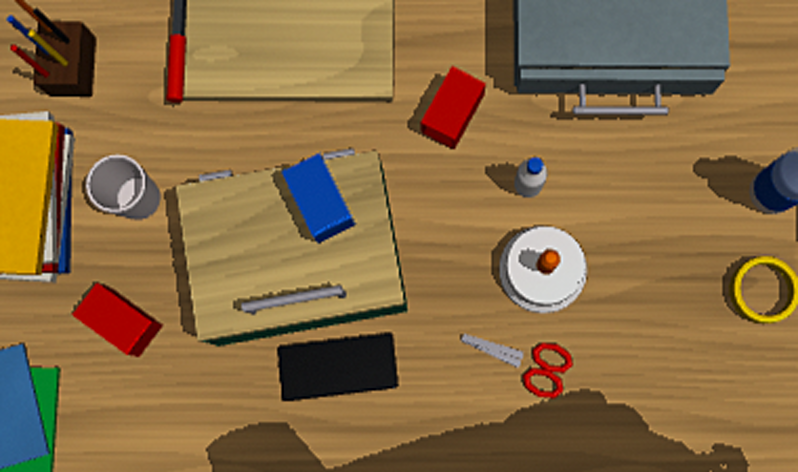

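View pics/sidec.png

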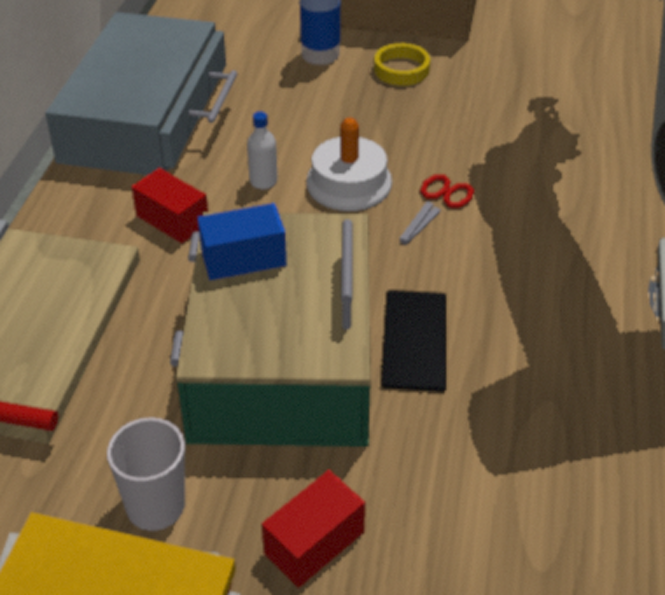

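Top view: the blue cup lies on the lid at (251,215). Similar in shape are the red blocks at (313,172) and (158,272), and the white pot at (158,210). The stand with the orange peg is at (359,247), the bar at (238,262), and the phone, scissors and glue lie nearby. I choose the blue one, and next I fit the poses.

```bash
cat > h.py <<'E'
import numpy as np, cv2
from workcell import *
from scipy.optimize import minimize
from scipy.spatial.transform import Rotation as R
def proj(P,cam,T=None):
    m=camera_model(cam); T=np.array(m["pose"]) if T is None else T
    q=(np.asarray(P)-T[:3,3])@T[:3,:3]; f=240/np.tan(np.radians(m["fovy"])/2)
    return np.c_[m["cx"]+f*q[:,0]/q[:,2], m["cy"]+f*q[:,1]/q[:,2]]
def box(x,y,yaw,lx,ly,z0,z1):
    c,s=np.cos(yaw),np.sin(yaw)
    return np.array([[x+c*a*lx/2-s*b*ly/2,y+s*a*lx/2+c*b*ly/2,z] for a in(-1,1) for b in(-1,1) for z in(z0,z1)])
def ring(x,y,r,z): t=np.linspace(0,2*np.pi,40); return np.c_[x+r*np.cos(t),y+r*np.sin(t),0*t+z]
def rend(parts,cam):
    M=np.zeros((480*4,640*4),np.uint8)
    for P in parts: cv2.fillConvexPoly(M,cv2.convexHull(np.round(proj(P,cam)*4+1.5).astype(np.int32)),1)
    return cv2.resize(M.astype(np.float32),(640,480),interpolation=cv2.INTER_AREA)
def fit(mk,masks,x0,steps):
    def f(p):
        s=0
        for c,m in masks.items():
            r=rend(mk(p),c); s+=1-np.minimum(r,m).sum()/np.maximum(r,m).sum()
        return s
    x0=np.array(x0,float); S=np.vstack([x0]+[x0+np.eye(len(x0))[i]*steps[i] for i in range(len(x0))])
    r=minimize(f,x0,method="Nelder-Mead",options=dict(initial_simplex=S,xatol=1e-4,fatol=1e-5)); return r.x,r.fun
def blue(im,at,r=45):
    h=cv2.cvtColor(im,cv2.COLOR_RGB2HSV); m=cv2.inRange(h,(105,120,40),(125,255,255))
    k=np.zeros_like(m); k[int(at[1])-r:int(at[1])+r,int(at[0])-r:int(at[0])+r]=1
    return ((m>0)&(k>0)).astype(np.float32)
E
python3 - <<'E'
from h import *
im={c:cv2.imread(f"pics/{c}0.png")[...,::-1].copy() for c in("top","side")}
B={"top":blue(im["top"],(251,215)),"side":blue(im["side"],(288,279))}
print({c:b.sum() for c,b in B.items()})
m={c:np.array(camera_model(c)["pose"]) for c in im}
def ray(px,z):
    k=camera_model("top");f=240/np.tan(np.radians(k["fovy"])/2);d=m["top"][:3,:3]@[(px[0]-k["cx"])/f,(px[1]-k["cy"])/f,1];o=m["top"][:3,3];return (o+d*(z-o[2])/d[2])[:2]
c0=ray((251,215),.162); print("cup0",c0)
for y0 in(.4,0,-.4):print("cup",fit(lambda p:[box(p[0],p[1],p[2],.09,.052,.11,.162)],B,[*c0,y0],[.01,.01,.1]))
C={};S={}
for c in im:
    camera(c); C[c]=np.maximum(masks_of("chest",c)[0]["pixels"],B[c]).astype(np.float32); S[c]=masks_of("stand",c)[0]["pixels"].astype(np.float32)
c0=ray((233,242),.11)
print("chest",fit(lambda p:[box(p[0],p[1],p[2],.2,.26,0,.11)]+([box(*(np.array([p[0],p[1]])-.075*np.array([np.cos(p[2]),np.sin(p[2])])),p[2],.012,.12,.11,.161)]),C,[*c0,.15],[.01,.01,.05]))
print("chest top only",fit(lambda p:[box(p[0],p[1],p[2],.2,.26,0,.11)],{"top":C["top"]},[*c0,.15],[.01,.01,.05]))
s0=ray((357,247),.045)
sp=lambda p:[np.r_[ring(p[0],p[1],.06,0),ring(p[0],p[1],.052,.045)],np.r_[ring(p[0],p[1],.013,.045),ring(p[0],p[1],.009,.11)]]
print("stand",fit(sp,S,s0,[.01,.01]),fit(sp,{"top":S["top"]},s0,[.01,.01]),fit(sp,{"side":S["side"]},s0,[.01,.01]))
# orange peg tip check and bar ends at z=.155
print("peg tip top px->",ray((100+549/2.1,120+257/2.1),.105), "bar ends",ray((100+240/2.1,120+304/2.1),.158),ray((100+344/2.1,120+291/2.1),.158))
E
```

```text
{'top': np.float32(778.0), 'side': np.float32(1675.0)}
cup0 [0.57486817 0.15016653]
cup (array([0.58244004, 0.15311363, 0.47242552]), np.float64(0.09247052669525146))
cup (array([0.58247357, 0.15312326, 0.47162156]), np.float64(0.09217989444732666))
cup (array([0.58182297, 0.15308358, 0.45932991]), np.float64(0.09656143188476562))
chest (array([0.53085439, 0.19218754, 0.17987   ]), np.float64(0.07037198543548584))
chest top only (array([0.53098595, 0.19175079, 0.18551921]), np.float64(0.026652216911315918))
stand (array([ 0.51409065, -0.13737772]), np.float64(0.1297333836555481)) (array([ 0.5150266 , -0.13665427]), np.float64(0.06999683380126953)) (array([ 0.51374443, -0.13868503]), np.float64(0.055807292461395264))
peg tip top px-> [ 0.51407628 -0.13613558] bar ends [0.44807588 0.2391982 ] [0.46408141 0.11569147]
```

```bash
cat >> h.py <<'E'
def tool(a,x):
    "rotation with z=a and x nearest to x"
    a=np.array(a,float)/np.linalg.norm(a); x=np.array(x,float); x=x-a*(x@a); x/=np.linalg.norm(x)
    return R.from_matrix(np.c_[x,np.cross(a,x),a])
def now():
    o=get_obs(); return np.array(o["eef_pos"]),R.from_quat(o["tool_rot"]),o
def rows(p1,r1,n=None,p0=None,r0=None,g=85,ms=40.,ds=7.5):
    if p0 is None: p0,r0,_=now()
    rv=(r0.inv()*r1).as_rotvec()
    if n is None: n=int(max(np.ceil(np.linalg.norm(p1-p0)*1000/ms),np.ceil(np.degrees(np.linalg.norm(rv))/ds),1))
    dp=(p1-p0)/n
    out=[[*[round(float(v),1) for v in (r0*R.from_rotvec(rv*i/n)).inv().apply(dp)*1000],*[round(float(v),2) for v in np.degrees(rv/n)],g] for i in range(n)]
    for i in range(0,n,5): print("[[" +",".join(str(r).replace(" ","") for r in out[i:i+5])+"]]")
def cupgrasp(ret,cx=.582,cy=.153,yaw=.47,back=.020,z=.138,t=np.radians(45)):
    M=np.array([np.cos(yaw),np.sin(yaw),0]); a=np.sin(t)*M-np.cos(t)*np.array([0,0,1])
    return np.array([cx,cy,z])-back*M+a*(.019-ret), tool(a,M+[0,0,1])
E
python3 -c "
from h import *
p,r=cupgrasp(.13); p[2]+=.02; print(p); rows(p,r)"
```

```text
[0.49419046 0.10839575 0.23648885]
[[[29.3,-24.4,-0.3,0.11,2.65,-0.27,85],[29.4,-24.2,1.1,0.11,2.65,-0.27,85],[29.5,-24.1,2.5,0.11,2.65,-0.27,85],[29.4,-24.0,3.9,0.11,2.65,-0.27,85],[29.3,-23.8,5.3,0.11,2.65,-0.27,85]]]
[[[29.2,-23.7,6.7,0.11,2.65,-0.27,85],[28.9,-23.5,8.1,0.11,2.65,-0.27,85],[28.6,-23.4,9.5,0.11,2.65,-0.27,85],[28.3,-23.2,10.8,0.11,2.65,-0.27,85],[27.8,-23.0,12.2,0.11,2.65,-0.27,85]]]
[[[27.4,-22.9,13.5,0.11,2.65,-0.27,85],[26.8,-22.7,14.8,0.11,2.65,-0.27,85],[26.2,-22.6,16.1,0.11,2.65,-0.27,85],[25.5,-22.4,17.3,0.11,2.65,-0.27,85],[24.8,-22.3,18.5,0.11,2.65,-0.27,85]]]
[[[24.0,-22.1,19.7,0.11,2.65,-0.27,85],[23.2,-22.0,20.8,0.11,2.65,-0.27,85]]]
```

>>> jog_arm(deltas=[[[29,-24,0,0.1,2.65,-0.3,85],[29,-24,1,0.1,2.65,-0.3,85],[29.5,-24,2.5,0.1,2.65,-0.3,85],[29.5,-24,4,0.1,2.65,-0.3,85],[29.5,-24,5,0.1,2.65,-0.3,85]]])

```text
clock: 1.4
eef_pos: [0.2804, -0.2941, 0.2328]
tool_rot: [0.972, 0.201, 0.117, -0.026]
ft_force: [0.3, 0.1, -0.2]
grip_width: 0.0853
```

>>> jog_arm(deltas=[[[29,-24,6.5,0.1,2.65,-0.3,85],[29,-23.5,8,0.1,2.65,-0.3,85],[28.5,-23.5,9.5,0.1,2.65,-0.3,85],[28.5,-23,11,0.1,2.65,-0.3,85],[28,-23,12,0.1,2.65,-0.3,85]]])

```text
clock: 1.9
eef_pos: [0.3732, -0.1194, 0.2376]
tool_rot: [0.948, 0.209, 0.233, -0.052]
ft_force: [0.5, 0.1, -0.1]
grip_width: 0.0848
```

```bash
python3 -c "
from h import *
p,r=cupgrasp(.12); p[2]+=.01; print(p); rows(p,r,10)"
```

```text
[0.5004948  0.11159814 0.21941778]
[[[18.0,-15.6,11.5,0.11,1.74,-0.17,85],[17.7,-15.5,12.1,0.11,1.74,-0.17,85],[17.4,-15.4,12.6,0.11,1.74,-0.17,85],[17.0,-15.4,13.2,0.11,1.74,-0.17,85],[16.6,-15.3,13.7,0.11,1.74,-0.17,85]]]
[[[16.3,-15.2,14.2,0.11,1.74,-0.17,85],[15.9,-15.1,14.8,0.11,1.74,-0.17,85],[15.5,-15.1,15.3,0.11,1.74,-0.17,85],[15.0,-15.0,15.8,0.11,1.74,-0.17,85],[14.6,-14.9,16.2,0.11,1.74,-0.17,85]]]
```

>>> jog_arm(deltas=[[[18,-15.5,11.5,0.1,1.75,-0.2,85],[18,-15.5,12,0.1,1.75,-0.2,85],[17.5,-15.5,12.5,0.1,1.75,-0.2,85],[17,-15.5,13,0.1,1.75,-0.2,85],[16.5,-15.5,13.5,0.1,1.75,-0.2,85]]])

```text
clock: 2.4
eef_pos: [0.4381, 0.0027, 0.2311]
tool_rot: [0.924, 0.215, 0.309, -0.07]
ft_force: [0.0, -0.9, -0.4]
grip_width: 0.0847
```

>>> jog_arm(deltas=[[[16.5,-15,14,0.1,1.75,-0.2,85],[16,-15,15,0.1,1.75,-0.2,85],[15.5,-15,15.5,0.1,1.75,-0.2,85],[15,-15,16,0.1,1.75,-0.2,85],[14.5,-15,16,0.1,1.75,-0.2,85]]])

```text
clock: 2.9
eef_pos: [0.5032, 0.1237, 0.2248]
tool_rot: [0.894, 0.218, 0.382, -0.088]
ft_force: [0.7, 0.2, -0.3]
grip_width: 0.0853
```

Run:
```python
from h import *
p,r,o=now(); im=camera("wrist"); cv2.imwrite("pics/w1.png",im[...,::-1])
T=np.eye(4);T[:3,:3]=r.as_matrix();T[:3,3]=p; T=T@np.array(camera_model("wrist")["T_tool_cam"])
# overlay cup + bar model
v=im[...,::-1].copy()
b=box(.582,.153,.47,.09,.052,.11,.162); q=proj(b,"wrist",T)
for i in range(8):
    for j in range(i):
        if bin(i^j).count("1")==1: cv2.line(v,tuple(int(t) for t in q[i]),tuple(int(t) for t in q[j]),(0,255,255),1)
cv2.imwrite("pics/w1o.png",v); print(p,np.round(o["joint_pos"],3),np.round(q).tolist())
h=blue(im,(320,240),300); 
def f(x):
    m=np.zeros((480,640),np.uint8); cv2.fillConvexPoly(m,cv2.convexHull(np.round(proj(box(x[0],x[1],x[2],.09,.052,.11,.162),"wrist",T)).astype(np.int32)),1)
    return 1-np.minimum(m,h).sum()/np.maximum(m,h).sum()
s=minimize(f,[.582,.153,.47],method="Nelder-Mead",options=dict(initial_simplex=[[.582,.153,.47],[.59,.153,.47],[.582,.161,.47],[.582,.153,.6]])); print(s.x,s.fun)
p1,r1=cupgrasp(0.0,*s.x); rows(p1,r1,10)
```

```text
[0.50322178 0.12367376 0.22477696] [ 0.082 -0.177 -0.79   0.19   0.274  2.855] [[358.0, 307.0], [366.0, 280.0], [294.0, 306.0], [290.0, 280.0], [352.0, 216.0], [359.0, 179.0], [297.0, 215.0], [295.0, 179.0]]
[0.582 0.153 0.47 ] 1.0
[[[-2.0,1.1,12.4,-0.0,-0.13,0.07,85],[-2.0,1.1,12.4,-0.0,-0.13,0.07,85],[-2.0,1.1,12.4,-0.0,-0.13,0.07,85],[-1.9,1.1,12.4,-0.0,-0.13,0.07,85],[-1.9,1.1,12.4,-0.0,-0.13,0.07,85]]]
[[[-1.9,1.1,12.4,-0.0,-0.13,0.07,85],[-1.8,1.1,12.4,-0.0,-0.13,0.07,85],[-1.8,1.1,12.4,-0.0,-0.13,0.07,85],[-1.8,1.1,12.4,-0.0,-0.13,0.07,85],[-1.7,1.1,12.4,-0.0,-0.13,0.07,85]]]
```

View pics/w1o.png

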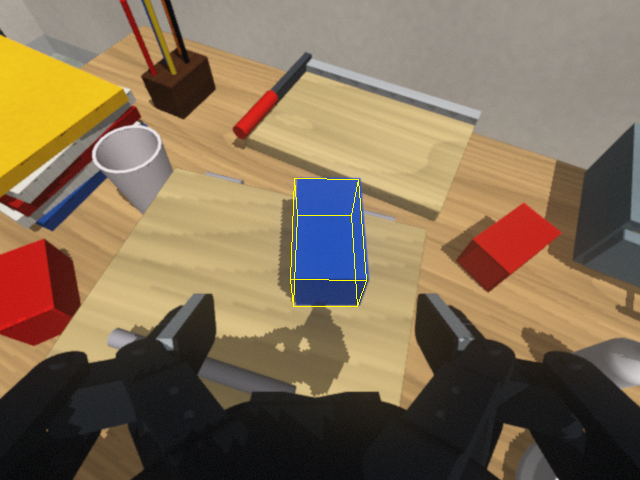

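The overlay lands on the blue cup at (292–368, 180–305) to within about 2 mm. The bar is lower left at (150–290, 340–385). The choice is confirmed, so I approach.

>>> jog_arm(deltas=[[[-4,2,12,0,-0.2,0.1,85],[-4,2,12,0,-0.2,0.1,85],[-4,2,12,0,-0.2,0.1,85],[-2,1,12,0,-0.2,0.1,85],[-2,1,12,0,-0.2,0.1,85]]])

```text
clock: 3.45
eef_pos: [0.5364, 0.1362, 0.1712]
tool_rot: [0.896, 0.219, 0.375, -0.09]
ft_force: [0.7, -0.2, -0.0]
grip_width: 0.0851
```

```bash
python3 -c "
from h import *
p1,r1=cupgrasp(0);rows(p1,r1,5); print(np.round(get_obs()['joint_pos'],3))"
```

```text
[[[-0.8,1.2,12.5,-0.03,-0.08,0.09,85],[-0.8,1.2,12.5,-0.03,-0.08,0.09,85],[-0.7,1.1,12.5,-0.03,-0.08,0.09,85],[-0.7,1.1,12.5,-0.03,-0.08,0.09,85],[-0.7,1.1,12.5,-0.03,-0.08,0.09,85]]]
[ 1.080e-01 -2.000e-03 -8.060e-01  9.000e-03  2.580e-01  2.874e+00]
```

>>> jog_arm(deltas=[[[-1,1.5,12.5,0,0,0,85],[-1,1.5,12.5,0,0,0,85],[-0.5,1,12.5,0,0,0,85],[-0.5,1,12.5,0,0,0,85],[-0.5,1,12,0,0,0,85]]])

```text
clock: 3.95
eef_pos: [0.5777, 0.1501, 0.1234]
tool_rot: [0.896, 0.219, 0.375, -0.09]
ft_force: [0.2, -0.3, 0.2]
grip_width: 0.0852
```

>>> jog_arm(deltas=[[[0,0,0,0,0,0,40],[0,0,0,0,0,0,40],[0,0,0,0,0,0,40],[0,0,0,0,0,0,40],[0,0,0,0,0,0,40]]])

```text
clock: 4.45
eef_pos: [0.5769, 0.1498, 0.1231]
tool_rot: [0.897, 0.219, 0.374, -0.09]
ft_force: [0.0, 0.5, -1.1]
grip_width: 0.0517
```

```bash
cat >> h.py <<'E'
G0=(np.array([.5769,.1498,.1231]),R.from_quat([.897,.219,.374,-.09]))
CT=G0[1].inv().apply(np.array([.582,.153,.136])-G0[0]); CT[1]=0
MT=G0[1].inv().apply([np.cos(.47),np.sin(.47),0]); MT[1]=0; MT/=np.linalg.norm(MT)
ST=np.array([.5145,-.137])
def ori(psi,t,roll):
    h=np.array([np.cos(psi),np.sin(psi),0]); a=np.sin(t)*h-np.cos(t)*np.array([0,0,1])
    return tool(a,h+[0,0,1.])*R.from_euler("z",roll)
def place(zc,psi=-.26):
    t=np.arccos(MT[2]); r=ori(psi,t,-np.pi)
    return np.array([*ST,zc])-r.apply(CT), r, t
def wrows(W,g=40):
    out=[]
    for (p0,r0),(p1,r1) in zip(W,W[1:]):
        out.append([*[round(float(v),1) for v in r0.inv().apply(p1-p0)*1000],*[round(float(v),1) for v in np.degrees((r0.inv()*r1).as_rotvec())],g])
    for i in range(0,len(out),5): print("[["+",".join(str(r).replace(" ","") for r in out[i:i+5])+"]]")
E
python3 - <<'E'
from h import *
p,r,_=now(); pf,rf,t=place(.20)
print("CT",CT,"MT",MT,"t",np.degrees(t),"pf",pf,rf.apply(MT))
up=p+[-.03,-.01,.15]; rows(up,r,5,g=40)
n=25; W=[]
for s in np.linspace(0,1,n+1):
    q=up*(1-s)+pf*s
    W.append((q,ori(.47+s*(-.26-.47),np.pi/4*(1-s)+t*s,-np.pi*s)))
W[0]=(up,r); wrows(W)
E
```

```text
CT [ 0.0133852   0.         -0.00482492] MT [0.70419819 0.         0.71000346] t 44.76480302047052 pf [ 0.52696763 -0.14031666  0.20600012] [-8.49906222e-17  8.72819388e-17 -1.00000000e+00]
[[[16.9,-0.9,-25.6,0.0,0.0,0.0,40],[16.9,-0.9,-25.6,0.0,0.0,0.0,40],[16.9,-0.9,-25.6,0.0,0.0,0.0,40],[16.9,-0.9,-25.6,0.0,0.0,0.0,40],[16.9,-0.9,-25.6,0.0,0.0,0.0,40]]]
[[[-6.1,9.6,-2.2,-1.3,-0.3,-5.6,40],[-7.0,9.0,-2.0,-1.2,-0.2,-6.0,40],[-7.9,8.2,-1.8,-1.1,-0.4,-6.0,40],[-8.7,7.4,-1.6,-1.1,-0.5,-6.0,40],[-9.5,6.5,-1.4,-1.0,-0.6,-6.0,40]]]
[[[-10.1,5.5,-1.2,-0.9,-0.8,-6.0,40],[-10.6,4.4,-0.9,-0.8,-0.9,-6.0,40],[-11.1,3.3,-0.7,-0.7,-1.0,-6.0,40],[-11.3,2.1,-0.5,-0.6,-1.0,-6.0,40],[-11.5,0.9,-0.3,-0.4,-1.1,-6.0,40]]]
[[[-11.5,-0.3,-0.1,-0.3,-1.1,-6.0,40],[-11.4,-1.5,0.2,-0.1,-1.2,-6.0,40],[-11.2,-2.7,0.4,0.0,-1.2,-6.0,40],[-10.9,-3.9,0.6,0.2,-1.2,-6.0,40],[-10.4,-5.0,0.9,0.3,-1.1,-6.0,40]]]
[[[-9.8,-6.0,1.1,0.4,-1.1,-6.0,40],[-9.1,-7.0,1.3,0.6,-1.0,-6.0,40],[-8.3,-7.9,1.5,0.7,-0.9,-6.0,40],[-7.4,-8.7,1.8,0.8,-0.9,-6.0,40],[-6.4,-9.4,2.0,0.9,-0.7,-6.0,40]]]
[[[-5.3,-10.0,2.2,1.0,-0.6,-6.0,40],[-4.2,-10.5,2.5,1.1,-0.5,-6.0,40],[-3.1,-10.8,2.7,1.1,-0.4,-6.0,40],[-1.9,-11.0,2.9,1.2,-0.2,-6.0,40],[-0.8,-11.1,3.2,1.2,-0.1,-6.0,40]]]
```

>>> jog_arm(deltas=[[[17,-1,-25.5,0,0,0,40],[17,-1,-25.5,0,0,0,40],[17,-1,-25.5,0,0,0,40],[17,-1,-25.5,0,0,0,40],[17,-1,-25.5,0,0,0,40]]])

```text
clock: 4.95
eef_pos: [0.5413, 0.1394, 0.2702]
tool_rot: [0.9, 0.218, 0.366, -0.09]
ft_force: [1.1, 0.1, -0.6]
grip_width: 0.0513
```

>>> jog_arm(deltas=[[[-6,9.5,-2,-1.3,-0.3,-6,40],[-7,9,-2,-1.2,-0.2,-6,40],[-8,8,-2,-1.1,-0.4,-6,40],[-8.5,7.5,-1.5,-1.1,-0.5,-6,40],[-9.5,6.5,-1.5,-1,-0.6,-6,40]]])

```text
clock: 5.45
eef_pos: [0.5391, 0.0822, 0.2688]
tool_rot: [0.815, 0.434, 0.379, 0.065]
ft_force: [-0.2, 1.0, -1.1]
grip_width: 0.0511
```

```bash
python3 -c "
from h import *
print(np.round(get_obs()['joint_pos'],3))"
```

```text
[ 0.044 -0.18  -0.651  0.329  0.194  2.286]
```

Direction is right (q6 falling). Continue.

>>> jog_arm(deltas=[[[-10,5.5,-1,-0.9,-0.8,-6,40],[-10.5,4.5,-1,-0.8,-0.9,-6,40],[-11,3.5,-0.5,-0.7,-1,-6,40],[-11.5,2,-0.5,-0.6,-1,-6,40],[-11.5,1,-0.5,-0.4,-1.1,-6,40]]])

```text
clock: 5.95
eef_pos: [0.5339, 0.0232, 0.2566]
tool_rot: [0.682, 0.622, 0.324, 0.209]
ft_force: [-0.5, -0.1, -0.8]
grip_width: 0.0516
```

>>> jog_arm(deltas=[[[-11.5,0,0,-0.3,-1.1,-6,40],[-11.5,-1.5,0,-0.1,-1.2,-6,40],[-11,-2.5,0.5,0,-1.2,-6,40],[-11,-4,0.5,0.2,-1.2,-6,40],[-10.5,-5,1,0.3,-1.1,-6,40]]])

```text
clock: 6.45
eef_pos: [0.5293, -0.036, 0.2454]
tool_rot: [0.506, 0.77, 0.218, 0.321]
ft_force: [0.3, 0.0, -1.1]
grip_width: 0.0513
```

Run:
```python
from h import *
p,r,o=now(); pf,rf,t=place(.20); print(np.round(o["joint_pos"],3),np.round(p,3))
rows(pf,rf,12,g=40)
```

```text
[-0.125 -0.197 -0.741  0.235  0.1    1.079] [ 0.529 -0.036  0.245]
[[[-7.0,-5.7,2.1,0.85,-0.47,-4.68,40],[-6.5,-6.2,2.2,0.85,-0.47,-4.68,40],[-6.0,-6.7,2.4,0.85,-0.47,-4.68,40],[-5.4,-7.1,2.5,0.85,-0.47,-4.68,40],[-4.8,-7.5,2.7,0.85,-0.47,-4.68,40]]]
[[[-4.1,-7.8,2.8,0.85,-0.47,-4.68,40],[-3.5,-8.1,3.0,0.85,-0.47,-4.68,40],[-2.8,-8.3,3.1,0.85,-0.47,-4.68,40],[-2.0,-8.5,3.2,0.85,-0.47,-4.68,40],[-1.3,-8.6,3.4,0.85,-0.47,-4.68,40]]]
[[[-0.6,-8.6,3.5,0.85,-0.47,-4.68,40],[0.1,-8.6,3.7,0.85,-0.47,-4.68,40]]]
```

>>> jog_arm(deltas=[[[-7,-5.5,2,0.85,-0.45,-4.7,40],[-6.5,-6,2,0.85,-0.45,-4.7,40],[-6,-6.5,2.5,0.85,-0.45,-4.7,40],[-5.5,-7,2.5,0.85,-0.45,-4.7,40],[-5,-7.5,2.5,0.85,-0.45,-4.7,40]]])

```text
clock: 6.95
eef_pos: [0.5261, -0.0812, 0.2294]
tool_rot: [0.347, 0.861, 0.105, 0.356]
ft_force: [-0.2, 0.1, -0.5]
grip_width: 0.051
```

>>> jog_arm(deltas=[[[-4,-8,3,0.85,-0.45,-4.7,40],[-3.5,-8,3,0.85,-0.45,-4.7,40],[-3,-8.5,3,0.85,-0.45,-4.7,40],[-2,-8.5,3,0.85,-0.45,-4.7,40],[-1.5,-8.5,3.5,0.85,-0.45,-4.7,40]]])

```text
clock: 7.45
eef_pos: [0.5239, -0.1268, 0.214]
tool_rot: [0.172, 0.911, -0.013, 0.374]
ft_force: [0.2, -1.2, -0.2]
grip_width: 0.0516
```

Run:
```python
from h import *
p,r,o=now(); pf,rf,t=place(.20); print(np.round(o["joint_pos"],3),np.round(p,3))
rows(pf,rf,5,g=40)
```

```text
[-0.247 -0.127 -0.758  0.173  0.018  0.133] [ 0.524 -0.127  0.214]
[[[-0.1,-2.5,2.0,0.29,-0.19,-1.42,40],[-0.0,-2.5,2.0,0.29,-0.19,-1.42,40],[0.0,-2.5,2.0,0.29,-0.19,-1.42,40],[0.1,-2.5,2.0,0.29,-0.19,-1.42,40],[0.2,-2.5,2.0,0.29,-0.19,-1.42,40]]]
```

>>> jog_arm(deltas=[[[0,-2.5,2,0.3,-0.2,-1.4,40],[0,-2.5,2,0.3,-0.2,-1.4,40],[0,-2.5,2,0.3,-0.2,-1.4,40],[0,-2.5,2,0.3,-0.2,-1.4,40],[0,-3,2,0.3,-0.2,-1.4,40]]])

```text
clock: 7.95
eef_pos: [0.5262, -0.1414, 0.2058]
tool_rot: [0.118, 0.917, -0.051, 0.378]
ft_force: [1.0, -0.0, -0.9]
grip_width: 0.0514
```

Run:
```python
from h import *
p,r,o=now(); pf,rf,t=place(.20); print(np.round((pf-p)*1e3,1),np.degrees((r.inv()*rf).as_rotvec()))
out=[]
M=r.apply(MT); c=p+r.apply(CT)
y=r.apply([0,1,0]); B=np.array([c+M*s*.045+y*v*.026+np.cross(M,y)*w*.026 for s in(-1,1) for v in(-1,1) for w in(-1,1)])
print("M",M,"c",c)
for cm,x0,y0 in(("top",260,150),("side",250,130)):
    v=camera(cm)[...,::-1].copy(); q=proj(B,cm); v=cv2.resize(v[y0:y0+150,x0:x0+200],None,fx=4,fy=4,interpolation=cv2.INTER_CUBIC)[:, :]
    q=(q-[x0,y0]+.5)*4
    for i in range(8):
        for j in range(i):
            if bin(i^j).count("1")==1: cv2.line(v,tuple(int(t) for t in q[i]),tuple(int(t) for t in q[j]),(0,255,255),1)
    for P in (ring(*ST,.052,.045),ring(*ST,.009,.107)): cv2.polylines(v,[((proj(P,cm)-[x0,y0]+.5)*4).astype(int)],True,(255,255,0),1)
    out.append(cv2.resize(v,(400,300)) if 0 else v[:, 150:550])
cv2.imwrite("pics/p1.png",np.hstack(out))
```

```text
[0.8 1.  0.2] [-0.11714608  0.13114264  0.2351725 ]
M [ 0.0010992  -0.00478373 -0.99998795] c [ 0.51369844 -0.13808607  0.19973268]
```

View pics/p1.png

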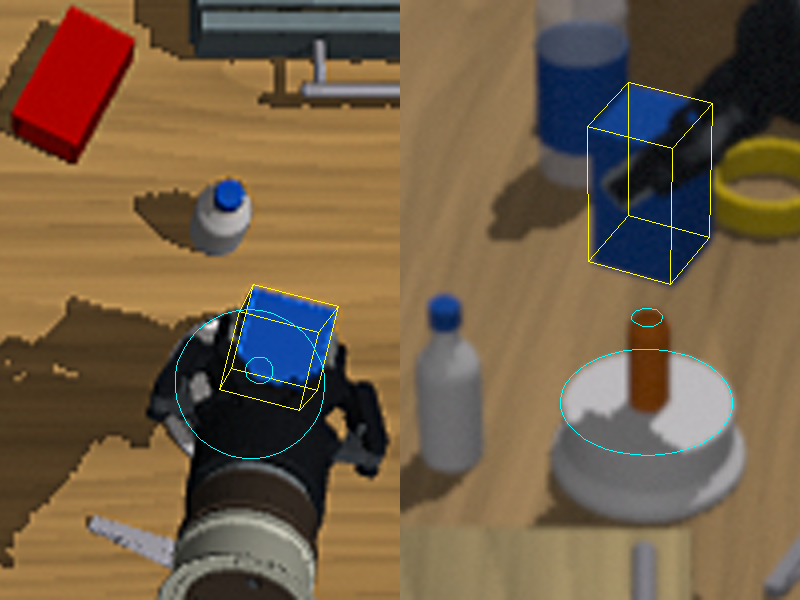

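The cup model overlays the cup in both views, mouth down and centred over the peg. Descend.

>>> jog_arm(deltas=[[[14,0,14,0,0,0,40],[14,0,14,0,0,0,40],[14,0,14,0,0,0,40],[14,0,14,0,0,0,40],[12,0,12,0,0,0,40]]])

```text
clock: 8.55
eef_pos: [0.5307, -0.1427, 0.1131]
tool_rot: [0.119, 0.914, -0.051, 0.384]
ft_force: [0.6, 0.6, -1.4]
grip_width: 0.0516
```

Run:
```python
from h import *
p,r,o=now(); pf,rf,t=place(.09); print(np.round((pf-p)*1e3,1),r.apply(MT),o["ft_force"]); rows(pf,r,2,g=40)
```

```text
[ -3.7   2.4 -17.1] [ 0.01360132 -0.00623655 -0.99988805] [ 0.56882928  0.59856863 -1.42421739]
[[[7.6,0.7,4.5,0.0,0.0,0.0,40],[7.6,0.7,4.5,0.0,0.0,0.0,40]]]
```

>>> jog_arm(deltas=[[[6.5,0.7,3,0,0,0,40],[5,0.7,3,0,0,0,40],[1.5,0,1.5,0,0,0,40]]])

```text
clock: 8.85
eef_pos: [0.5277, -0.1402, 0.0968]
tool_rot: [0.119, 0.914, -0.051, 0.384]
ft_force: [-4.8, 3.1, 13.2]
grip_width: 0.0516
```

>>> jog_arm(deltas=[[[0,0,0,0,0,0,60],[0,0,0,0,0,0,75],[0,0,0,0,0,0,85],[0,0,0,0,0,0,85]]])

```text
clock: 9.25
eef_pos: [0.5297, -0.1406, 0.099]
tool_rot: [0.119, 0.913, -0.051, 0.386]
ft_force: [-1.0, 0.6, 0.1]
grip_width: 0.0854
```

>>> jog_arm(deltas=[[[0,0,-10,0,0,0,85],[0,0,-20,0,0,0,85],[0,0,-25,0,0,0,85],[0,0,-30,0,0,0,85],[0,0,-35,0,0,0,85]]])

```text
clock: 9.75
eef_pos: [0.4447, -0.118, 0.1821]
tool_rot: [0.119, 0.915, -0.051, 0.383]
ft_force: [0.3, 0.1, 0.5]
grip_width: 0.0847
```

Run:
```python
from h import *
p,r,o=now(); print(p,np.round(o["joint_pos"],3))
out=[]
for cm,x0,y0 in(("top",310,170),("side",300,160)):
    v=camera(cm)[...,::-1].copy()
    v=cv2.resize(v[y0:y0+100,x0:x0+100],None,fx=4,fy=4,interpolation=cv2.INTER_CUBIC)
    q=(proj(box(*ST,-.26,.052,.052,.045,.135),cm)-[x0,y0]+.5)*4
    for i in range(8):
        for j in range(i):
            if bin(i^j).count("1")==1: cv2.line(v,tuple(int(t) for t in q[i]),tuple(int(t) for t in q[j]),(0,255,255),1)
    out.append(v)
cv2.imwrite("pics/p2.png",np.hstack(out))
```

```text
[ 0.44473384 -0.11795804  0.18209997] [-0.257 -0.265 -0.981  0.061 -0.003 -0.   ]
```

View pics/p2.png

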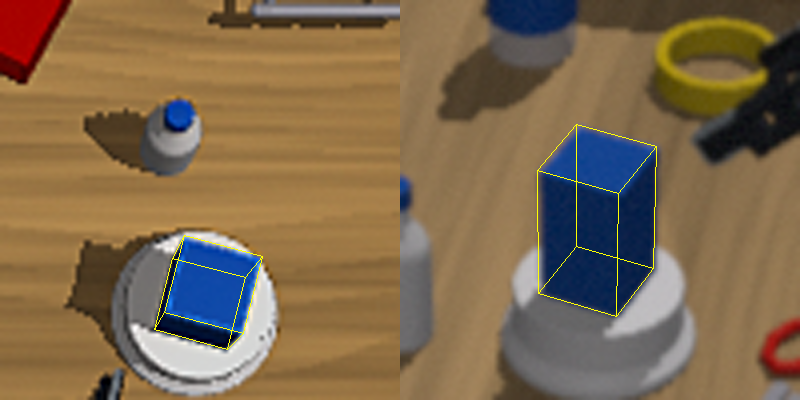

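The cup stands inverted over the peg with its rim on the white top: the seated model box overlays it in both views. Next I fit a rough arm model to check reach for the lid swing.

```bash
cat >> h.py <<'E'
from scipy.optimize import least_squares
D=[([-1.185,.2406,.005,1.3352],[.1881,-.4633,.2313],[.98146,.19169,0,0]),
([.082,-.177,-.79,.19],[.5032,.1237,.2248],[.894,.218,.382,-.088]),
([.108,-.002,-.806,.009],[.5364,.1362,.1712],[.896,.219,.375,-.09]),
([.044,-.18,-.651,.329],[.5391,.0822,.2688],[.815,.434,.379,.065]),
([-.125,-.197,-.741,.235],[.5293,-.036,.2454],[.506,.77,.218,.321]),
([-.247,-.127,-.758,.173],[.5239,-.1268,.214],[.172,.911,-.013,.374]),
([-.257,-.265,-.981,.061],[.4447,-.118,.1821],[.119,.915,-.051,.383])]
def fk(x,q):
    A1,B1,A2,B2,z0=x[:5]; c,s=np.cos,np.sin; u=q[1];v=q[1]-q[2]
    return np.array([A1*c(u)+B1*s(u)+A2*c(v)+B2*s(v), z0-A1*s(u)+B1*c(u)-A2*s(v)+B2*c(v)])
def kin():
    def res(x):
        o=[]
        for q,p,r in D:
            w=np.array(p)-x[5]*R.from_quat(r).apply([0,0,1]); o+=[*(np.array([w[:2]@[np.cos(q[0]),np.sin(q[0])],w[2]])-fk(x,q)), w[:2]@[-np.sin(q[0]),np.cos(q[0])]]
        return np.array(o)
    s=least_squares(res,[.05,.3,.3,0,.15,.2]); return s.x,res(s.x)
def ik(x,p,r):
    w=p-x[5]*r.apply([0,0,1]); q1=np.arctan2(w[1],w[0]); a=r.apply([0,0,1])
    rr=np.hypot(*w[:2]); best=None
    for g in([-.2,-.8],[.3,-.3],[.8,-.8],[-.8,-1.],[.3,.5]):
        s=least_squares(lambda t:fk(x,[0,*t])-[rr,w[2]],g,bounds=([-1.05,-1.09],[1.87,1.28]))
        if best is None or s.cost<best.cost-1e-10: best=s
    h=a[:2]@[np.cos(q1),np.sin(q1)]; pit=np.arctan2(-a[2],h); q5=np.arcsin(a[:2]@[-np.sin(q1),np.cos(q1)])
    return np.array([q1,*best.x,pit-best.x[0]+best.x[1],q5]),np.sqrt(2*best.cost)
YC=.181; HX=np.array([np.cos(YC),np.sin(YC),0]); HZ=np.array([0,0,1.])
HINGE=np.array([.531,.192,.1])+.1*HX
def bar(th,phi0,slip=0.,ret=0.,roll=np.pi/2,cor=np.zeros(3)):
    """tool pose holding the bar at lid angle th; phi = pitch below horizontal"""
    b=np.arctan2(.055,-.175)-th; P=HINGE+cor+np.hypot(.175,.055)*(np.cos(b)*HX+np.sin(b)*HZ)
    phi=phi0+th*(1-slip); a=np.cos(phi)*HX-np.sin(phi)*HZ; up=np.sin(phi)*HX+np.cos(phi)*HZ
    return P+a*(.019-ret), tool(a,up)*R.from_euler("z",roll)
E
python3 - <<'E'
from h import *
x,e=kin(); print(np.round(x,4),np.abs(e).max())
for ph in(10,20,30):
    for th,ret in((0,.08),(0,.045),(0,0),(.4,0),(.8,0),(1.1,0),(1.42,0)):
        q,er=ik(x,*bar(th,np.radians(ph),ret=ret)); print(ph,th,ret,np.round(q,2),round(er,4))
E
```

```text
[0.0477 0.4083 0.3595 0.0466 0.208  0.3223] 0.010460151920171523
10 0 0.08 [ 0.91  0.31 -1.09 -1.17 -0.72] 0.1377
10 0 0.045 [ 0.77  0.37 -1.09 -1.25 -0.58] 0.1109
10 0 0 [ 0.65  0.41 -1.09 -1.31 -0.46] 0.0728
10 0.4 0 [ 0.52 -0.11 -0.94 -0.23 -0.28] 0.0
10 0.8 0 [ 0.41  0.04 -0.36  0.58 -0.13] 0.0
10 1.1 0 [ 0.35  0.35  0.2   1.14 -0.05] 0.0
10 1.42 0 [0.31 0.94 1.28 1.94 0.  ] 0.0201
20 0 0.08 [ 0.84 -0.06 -1.09 -0.6  -0.61] 0.1063
20 0 0.045 [ 0.72  0.06 -1.09 -0.75 -0.51] 0.0861
20 0 0 [ 0.62  0.18 -1.09 -0.89 -0.41] 0.0547
20 0.4 0 [ 0.49 -0.11 -0.8   0.08 -0.22] 0.0
20 0.8 0 [ 0.39  0.14 -0.17  0.85 -0.08] 0.0
20 1.1 0 [ 0.34  0.5   0.47  1.43 -0.02] 0.0
20 1.42 0 [0.31 0.97 1.28 2.07 0.02] 0.0638
30 0 0.08 [ 0.74 -0.26 -1.09 -0.24 -0.48] 0.0538
30 0 0.045 [ 0.66 -0.13 -1.09 -0.39 -0.41] 0.042
30 0 0 [ 0.58  0.02 -1.09 -0.55 -0.35] 0.0205
30 0.4 0 [ 0.45 -0.07 -0.65  0.36 -0.16] 0.0
30 0.8 0 [ 0.37  0.25  0.03  1.11 -0.04] 0.0
30 1.1 0 [0.33 0.7  0.83 1.76 0.01] 0.0
30 1.42 0 [0.3  1.02 1.28 2.21 0.04] 0.103
```

```bash
cat >> h.py <<'E'
def kin2():
    def res(x):
        o=[]
        for q,p,r in D:
            a=R.from_quat(r).apply([0,0,1]); w=np.array(p)-x[5]*a; u=np.array([np.cos(q[0]),np.sin(q[0])])
            pit=q[1]-q[2]+q[3]; f=fk(x,q)+[x[6]*np.cos(pit)+x[7]*np.sin(pit),-x[6]*np.sin(pit)+x[7]*np.cos(pit)]
            o+=[w[:2]@u-f[0],w[2]-f[1],w[:2]@[-u[1],u[0]]]
        return np.array(o)
    s=least_squares(res,[.05,.3,.3,0,.15,.2,.1,.0]); return s.x,res(s.x)
def ik2(x,p,r):
    a=r.apply([0,0,1]); w=p-x[5]*a; q1=np.arctan2(w[1],w[0]); rr=np.hypot(*w[:2])
    h=a[:2]@[np.cos(q1),np.sin(q1)]; pit=np.arctan2(-a[2],h); q5=np.arcsin(a[:2]@[-np.sin(q1),np.cos(q1)])
    t=np.array([rr,w[2]])-[x[6]*np.cos(pit)+x[7]*np.sin(pit),-x[6]*np.sin(pit)+x[7]*np.cos(pit)]; best=None
    for g in([-.2,-.8],[.3,-.3],[.8,-.8],[-.8,-1.],[.3,.5]):
        s=least_squares(lambda v:fk(x,[0,*v])-t,g,bounds=([-1.05,-1.09],[1.87,1.28]))
        if best is None or s.cost<best.cost-1e-10: best=s
    return np.array([q1,*best.x,pit-best.x[0]+best.x[1],q5]),np.sqrt(2*best.cost)
E
python3 - <<'E'
from h import *
x,e=kin2(); print(np.round(x,4),np.abs(e).max())
for ph,sl in((35,.5),(45,.55)):
    for th,ret in((0,.08),(0,.045),(0,0),(.4,0),(.8,0),(1.1,0),(1.42,0)):
        q,er=ik2(x,*bar(th,np.radians(ph),sl,ret=ret)); print(ph,th,ret,np.round(q,2),round(er,4))
for pe in(70,80,90,100):
    q,er=ik2(x,*bar(1.42,np.radians(pe),1)); print("end",pe,np.round(q,2),round(er,4))
E
```

```text
[ 5.000e-04  4.934e-01  3.911e-01  8.000e-03  2.406e-01  3.035e-01
  1.015e-01 -2.000e-04] 0.00037205347911456466
35 0 0.08 [ 0.65 -0.3  -1.09 -0.12 -0.38] 0.0162
35 0 0.045 [ 0.6  -0.16 -1.09 -0.28 -0.34] 0.0172
35 0 0 [ 0.54  0.03 -1.09 -0.48 -0.29] 0.0103
35 0.4 0 [ 0.46 -0.1  -0.75  0.18 -0.19] 0.0
35 0.8 0 [ 0.4   0.03 -0.36  0.63 -0.11] 0.0
35 1.1 0 [ 0.36  0.2  -0.04  0.92 -0.07] 0.0
35 1.42 0 [ 0.33  0.43  0.33  1.22 -0.04] 0.0
45 0 0.08 [ 0.58 -0.3  -0.93  0.19 -0.28] 0.0
45 0 0.045 [ 0.54 -0.19 -0.95  0.06 -0.25] 0.0
45 0 0 [ 0.5  -0.04 -0.95 -0.1  -0.22] 0.0
45 0.4 0 [ 0.44 -0.06 -0.6   0.44 -0.15] 0.0
45 0.8 0 [ 0.38  0.1  -0.22  0.83 -0.08] 0.0
45 1.1 0 [ 0.35  0.28  0.1   1.1  -0.05] 0.0
45 1.42 0 [ 0.32  0.52  0.48  1.39 -0.02] 0.0
end 70 [ 0.34  0.36  0.19  1.06 -0.05] 0.0
end 80 [ 0.33  0.49  0.44  1.34 -0.03] 0.0
end 90 [ 0.32  0.66  0.73  1.64 -0.  ] 0.0
end 100 [0.31 0.89 1.15 2.01 0.02] 0.0
```

```bash
cat >> h.py <<'E'
PH=np.radians(42); SL=1-50/81.36
E
python3 - <<'E'
from h import *
p,r,o=now(); pf,rf=bar(0,PH,ret=.08,roll=-np.pi/2); pf=pf+[0,0,.01]; print(pf)
n=15;W=[]
for s in np.linspace(0,1,n+1):
    W.append((p*(1-s)+pf*s+[0,0,.12*s*(1-s)], ori(-.26+s*(YC+.26),np.pi/4*(1-s)+(np.pi/2-PH)*s,-np.pi+s*np.pi/2)))
W[0]=(p,r); wrows(W,36)
E
```

```text
[0.41263389 0.17033867 0.20581697]
[[[-1.4,18.0,-11.2,-1.2,0.9,4.9,36],[1.1,18.2,-10.0,-1.2,-0.0,4.8,36],[3.3,18.1,-8.9,-1.2,0.1,4.8,36],[5.6,17.7,-7.8,-1.2,0.2,4.8,36],[7.8,17.0,-6.6,-1.2,0.4,4.8,36]]]
[[[9.9,16.1,-5.5,-1.1,0.5,4.8,36],[11.9,14.8,-4.4,-1.1,0.6,4.8,36],[13.7,13.3,-3.2,-1.0,0.7,4.8,36],[15.4,11.6,-2.1,-0.9,0.8,4.8,36],[16.8,9.6,-0.9,-0.8,0.9,4.8,36]]]
[[[17.9,7.5,0.2,-0.7,1.0,4.9,36],[18.8,5.3,1.3,-0.6,1.1,4.9,36],[19.4,2.9,2.5,-0.5,1.1,4.9,36],[19.7,0.4,3.6,-0.4,1.2,4.9,36],[19.7,-2.0,4.7,-0.3,1.2,4.9,36]]]
```

>>> jog_arm(deltas=[[[-1.5,18,-11,-1.2,0.9,4.9,85],[1,18,-10,-1.2,0,4.8,85],[3.5,18,-9,-1.2,0.1,4.8,85],[5.5,17.5,-8,-1.2,0.2,4.8,60],[8,17,-6.5,-1.2,0.4,4.8,36]]])

```text
clock: 10.35
eef_pos: [0.4355, -0.0216, 0.222]
tool_rot: [0.296, 0.87, 0.083, 0.385]
ft_force: [-0.7, -0.3, -0.6]
grip_width: 0.0585
```

>>> jog_arm(deltas=[[[10,16,-5.5,-1.1,0.5,4.8,36],[12,15,-4.5,-1.1,0.6,4.8,36],[13.5,13.5,-3,-1,0.7,4.8,36],[15.5,11.5,-2,-0.9,0.8,4.8,36],[17,9.5,-1,-0.8,0.9,4.8,36]]])

```text
clock: 10.85
eef_pos: [0.4276, 0.0792, 0.2289]
tool_rot: [0.457, 0.793, 0.213, 0.342]
ft_force: [0.3, 0.5, -0.4]
grip_width: 0.0359
```

Run:
```python
from h import *
p,r,o=now(); pf,rf=bar(0,PH,ret=.08,roll=-np.pi/2); pf=pf+[0,0,.01]; print(p,np.round(o["joint_pos"],2)); rows(pf,rf,5,g=36)
```

```text
[0.42759354 0.07917357 0.22888459] [ 0.34 -0.42 -0.94  0.24 -0.22  1.29]
[[[18.5,4.2,1.4,-0.39,1.19,4.49,36],[18.8,2.7,1.8,-0.39,1.19,4.49,36],[18.9,1.3,2.2,-0.39,1.19,4.49,36],[18.9,-0.2,2.6,-0.39,1.19,4.49,36],[18.7,-1.7,3.0,-0.39,1.19,4.49,36]]]
```

>>> jog_arm(deltas=[[[18.5,4,1.5,-0.4,1.2,4.5,36],[19,2.5,2,-0.4,1.2,4.5,36],[19,1.5,2,-0.4,1.2,4.5,36],[19,0,2.5,-0.4,1.2,4.5,36],[18.5,-1.5,3,-0.4,1.2,4.5,36]]])

```text
clock: 11.35
eef_pos: [0.414, 0.1762, 0.204]
tool_rot: [0.59, 0.697, 0.317, 0.256]
ft_force: [1.3, 0.0, -0.1]
grip_width: 0.0363
```

Run:
```python
from h import *
p,r,o=now(); T=np.eye(4);T[:3,:3]=r.as_matrix();T[:3,3]=p; T=T@np.array(camera_model("wrist")["T_tool_cam"])
HY=np.cross(HZ,HX); B=HINGE-.175*HX+.055*HZ
bb=lambda dz,dx:[B+s*.06*HY+dz*HZ+dx*HX for s in(-1,1)]
out=[]
for cm,TT in(("wrist",T),("top",None),("side",None)):
    v=camera(cm)[...,::-1].copy()
    for dz,dx in((0,-.006),(0,.006),(.006,0),(-.006,0)):
        q=proj(bb(dz,dx),cm,TT); cv2.line(v,*[tuple(int(t) for t in k) for k in q],(0,255,255),1)
    L=np.array([HINGE+.01*HZ+HY*s*.13-HX*d for s,d in((-1,0),(1,0),(1,.2),(-1,.2))]); cv2.polylines(v,[proj(L,cm,TT).astype(int)],True,(255,255,0),1)
    if cm=="wrist": v=cv2.rotate(v,cv2.ROTATE_90_COUNTERCLOCKWISE); v=cv2.resize(v,(360,480))
    if cm=="top": v=cv2.resize(v[160:300,160:310],None,fx=2,fy=2)
    if cm=="side": v=cv2.resize(v[220:410,230:410],None,fx=2,fy=2)
    out.append(v)
W=np.zeros((600,720,3),np.uint8); W[:480,:360]=out[0]; W[:280,360:660]=out[1]; W[280:600,360:]=cv2.resize(out[2],(360,380))[:320]
cv2.imwrite("pics/b1.png",W)
pf,rf=bar(0,PH,ret=.08,roll=-np.pi/2); print(np.round((pf-p)*1e3,1),np.round(np.degrees((r.inv()*rf).as_rotvec()),1))
pf,rf=bar(0,PH,ret=0,roll=-np.pi/2); rows(pf,rf,8,g=36)
```

```text
[-1.4 -5.9 -8.2] [ 0.1 -0.4 -1. ]
[[[-0.7,-0.9,10.5,-0.0,-0.04,-0.08,36],[-0.7,-0.9,10.5,-0.0,-0.04,-0.08,36],[-0.7,-0.9,10.5,-0.0,-0.04,-0.08,36],[-0.7,-0.9,10.5,-0.0,-0.04,-0.08,36],[-0.7,-0.9,10.5,-0.0,-0.04,-0.08,36]]]
[[[-0.7,-0.9,10.5,-0.0,-0.04,-0.08,36],[-0.6,-0.9,10.5,-0.0,-0.04,-0.08,36],[-0.6,-0.9,10.5,-0.0,-0.04,-0.08,36]]]
```

View pics/b1.png

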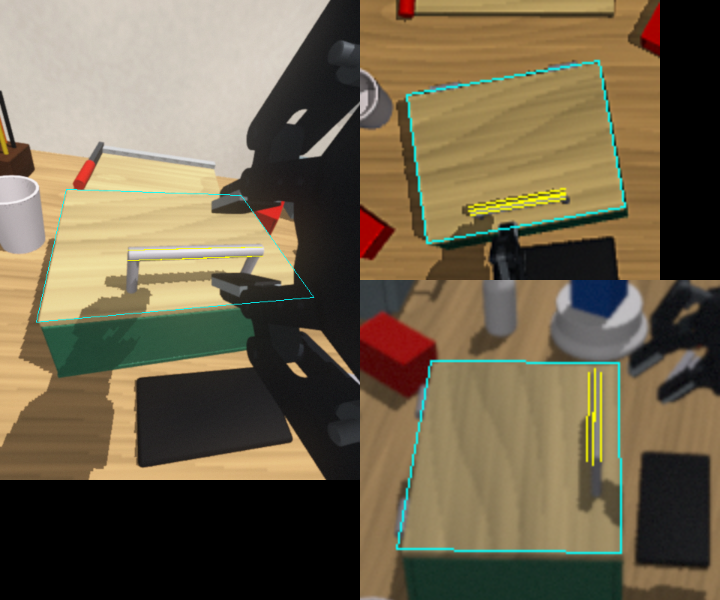

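The bar and lid models overlay the real bar in all three views (wrist image row ~250), and the fingers straddle it. Advance and grip.

>>> jog_arm(deltas=[[[-1,-1.5,10.5,0,0,-0.2,36],[-1,-1.5,10.5,0,0,-0.2,36],[-1,-1,10.5,0,0,-0.2,36],[-1,-1,10.5,0,0,-0.2,36],[-0.5,-1,10.5,0,0,0,36]]])

```text
clock: 12.0
eef_pos: [0.4522, 0.1755, 0.1644]
tool_rot: [0.581, 0.704, 0.313, 0.263]
ft_force: [0.2, 0.1, 0.5]
grip_width: 0.036
```

Run:
```python
from h import *
pf,rf=bar(0,PH,ret=0,roll=-np.pi/2); rows(pf,rf,3,g=36)
```

```text
[[[0.7,-1.1,9.8,0.06,-0.03,0.2,36],[0.7,-1.1,9.8,0.06,-0.03,0.2,36],[0.7,-1.1,9.8,0.06,-0.03,0.2,36]]]
```

>>> jog_arm(deltas=[[[0.5,-1,10,0,0,0.2,36],[0.5,-1,10,0,0,0.2,36],[0.5,-1,9,0,0,0.2,36]]])

```text
clock: 12.3
eef_pos: [0.4738, 0.1776, 0.1422]
tool_rot: [0.584, 0.701, 0.312, 0.263]
ft_force: [0.6, -0.2, -0.3]
grip_width: 0.0358
```

>>> jog_arm(deltas=[[[0,0,0,0,0,0,2],[0,0,0,0,0,0,2],[0,0,0,0,0,0,2],[0,0,0,0,0,0,2]]])

```text
clock: 12.7
eef_pos: [0.4741, 0.176, 0.1408]
tool_rot: [0.584, 0.702, 0.31, 0.263]
ft_force: [4.1, 2.3, -4.6]
grip_width: 0.0106
```

Run:
```python
from h import *
p,r,o=now(); pf,rf=bar(0,PH,roll=-np.pi/2); print(p,np.round((pf-p)*1e3,1),np.round(np.degrees((r.inv()*rf).as_rotvec()),1),o["ft_force"],o["ft_torque"])
n=25
W=[bar(1.42*s,PH,SL,roll=-np.pi/2,cor=p-pf) for s in np.linspace(0,1,n+1)]; W[0]=(p,r); wrows(W[:11],2)
```

```text
[0.47409086 0.17601431 0.14082136] [-3.   5.   1.5] [0.  0.3 0.2] [ 4.054716    2.33222843 -4.58008275] [0.02296362 0.87831896 0.14750383]
[[[-0.1,8.9,-4.1,2.0,0.3,0.2,2],[-0.0,9.0,-3.9,2.0,0.0,0.0,2],[0.0,9.1,-3.6,2.0,0.0,0.0,2],[0.0,9.2,-3.4,2.0,0.0,-0.0,2],[-0.0,9.3,-3.2,2.0,0.0,0.0,2]]]
[[[0.0,9.3,-3.0,2.0,0.0,0.0,2],[-0.0,9.4,-2.8,2.0,0.0,-0.0,2],[0.0,9.4,-2.6,2.0,-0.0,0.0,2],[-0.0,9.5,-2.3,2.0,0.0,0.0,2],[0.0,9.5,-2.1,2.0,0.0,0.0,2]]]
```

```bash
cat >> h.py <<'E'
_p0,_r0=bar(0,PH,roll=-np.pi/2); DT=_r0.inv().apply(np.array([.4741,.1760,.1408])-_p0)
def hold(th):
    p,r=bar(th,PH,SL,roll=-np.pi/2); return p+r.apply(DT),r
def lidangle(p,r):
    "lid angle from bar position implied by the tool"
    b=p-r.apply(DT)-r.apply([0,0,.019])-HINGE; return np.arctan2(.055,-.175)-np.arctan2(b[2],b@HX), np.hypot(b[2],b@HX)
def step(th1,n):
    p,r,o=now(); th,rad=lidangle(p,r); print("lid %.3f rad %.4f"%(th,rad),"F",np.round(o["ft_force"],1),"T",np.round(o["ft_torque"],2),"q",np.round(o["joint_pos"],2),"clk",o["clock"],"w",o["grip_width"])
    W=[hold(th+(th1-th)*s) for s in np.linspace(0,1,n+1)]; W[0]=(p,r); wrows(W,2)
E
python3 -c "
from h import *
print(DT); step(.25,5)"
```

```text
[-0.00549587  0.00025333  0.00250292]
lid -0.000 rad 0.1834 F [ 4.1  2.3 -4.6] T [0.02 0.88 0.15] q [ 0.5  -0.02 -1.   -0.22 -0.24  1.78] clk 12.7 w 0.010602561398554115
[[[-0.1,7.8,-3.6,1.8,0.3,0.2,2],[0.0,7.8,-3.4,1.8,-0.0,0.0,2],[-0.0,7.9,-3.3,1.8,0.0,-0.0,2],[0.0,8.0,-3.1,1.8,0.0,0.0,2],[-0.0,8.0,-2.9,1.8,0.0,-0.0,2]]]
```

>>> jog_arm(deltas=[[[0,8,-3.5,1.8,0,0,2],[0,8,-3.5,1.8,0,0,2],[0,8,-3.5,1.8,0,0,2],[0,8,-3,1.8,0,0,2],[0,8,-3,1.8,0,0,2]]])

```text
clock: 13.2
eef_pos: [0.4896, 0.1789, 0.1792]
tool_rot: [0.604, 0.726, 0.25, 0.214]
ft_force: [19.3, 5.8, -18.9]
grip_width: 0.0097
```

```bash
python3 -c "
from h import *
step(.75,10)"
```

```text
lid 0.244 rad 0.1836 F [ 19.3   5.8 -18.9] T [0.25 0.36 0.3 ] q [ 0.45 -0.08 -0.74  0.26 -0.17  1.78] clk 13.2 w 0.009676246969036873
[[[-0.1,8.5,-2.8,0.8,0.4,0.3,2],[-0.0,8.2,-2.6,1.8,0.0,0.0,2],[0.0,8.3,-2.5,1.8,0.0,-0.0,2],[0.0,8.3,-2.3,1.8,0.0,-0.0,2],[-0.0,8.4,-2.1,1.8,0.0,0.0,2]]]
[[[0.0,8.4,-1.9,1.8,-0.0,0.0,2],[-0.0,8.4,-1.8,1.8,0.0,0.0,2],[0.0,8.5,-1.6,1.8,0.0,-0.0,2],[-0.0,8.5,-1.4,1.8,-0.0,0.0,2],[0.0,8.5,-1.2,1.8,0.0,-0.0,2]]]
```

>>> jog_arm(deltas=[[[0,8.2,-2,1.6,0.2,0,2],[0,8.2,-1.8,1.8,0,0,2],[0,8.3,-1.6,1.8,0,0,2],[0,8.3,-1.5,1.8,0,0,2],[0,8.4,-1.4,1.8,0,0,2]]])

```text
clock: 13.7
eef_pos: [0.5026, 0.1815, 0.1995]
tool_rot: [0.618, 0.75, 0.18, 0.153]
ft_force: [-11.4, -0.2, 4.8]
grip_width: 0.01
```

```bash
python3 -c "
from h import *
step(.75,5)"
```

```text
lid 0.398 rad 0.1834 F [-11.4  -0.2   4.8] T [-0.1  2.1 -0.1] q [ 0.41  0.   -0.48  0.62 -0.1   1.76] clk 13.7 w 0.010002637748659593
[[[-0.4,13.6,-4.6,-4.2,0.1,0.7,2],[0.0,11.7,-2.7,2.5,-0.0,-0.0,2],[0.0,11.8,-2.4,2.5,0.0,0.0,2],[-0.0,11.8,-2.0,2.5,0.0,0.0,2],[0.0,11.9,-1.7,2.5,0.0,0.0,2]]]
```

Run:
```python
from h import *
p,r,o=now()
HY=np.cross(HZ,HX)
out=[]
for cm,x0,y0,w,hh in(("side",210,180,200,200),("wrist",0,0,640,480)):
    v=camera(cm)[...,::-1].copy()
    T=None
    if cm=="wrist":
        T=np.eye(4);T[:3,:3]=r.as_matrix();T[:3,3]=p; T=T@np.array(camera_model("wrist")["T_tool_cam"])
    for th,c in((.398,(255,255,0)),):
        u=-np.cos(th)*HX+np.sin(th)*HZ; nn=np.sin(th)*HX+np.cos(th)*HZ
        L=np.array([HINGE+HY*s*.13+u*d for s,d in((-1,0),(1,0),(1,.2),(-1,.2))]); cv2.polylines(v,[proj(L,cm,T).astype(int)],True,c,1)
        b=HINGE+u*.175+nn*.055; cv2.line(v,*[tuple(int(t) for t in k) for k in proj([b-.06*HY,b+.06*HY],cm,T)],(0,255,255),1)
    v=v[y0:y0+hh,x0:x0+w]; 
    if cm=="wrist": v=cv2.rotate(v,cv2.ROTATE_90_COUNTERCLOCKWISE); v=cv2.resize(v,(390,520))
    else: v=cv2.resize(v,(400,400)); v=cv2.copyMakeBorder(v,0,120,0,0,cv2.BORDER_CONSTANT)
    out.append(v)
cv2.imwrite("pics/l1.png",np.hstack(out))
```

```text
(no output)
```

View pics/l1.png

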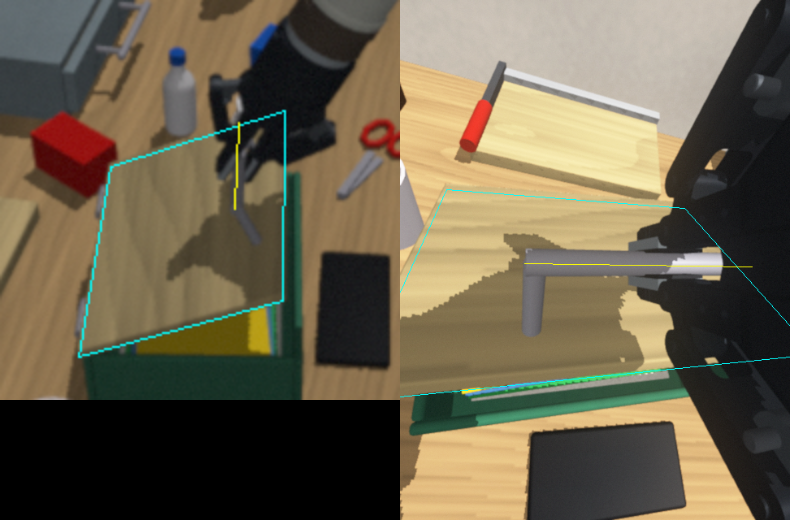

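The lid model at 0.40 rad overlays the picture. The bar does not slip under the full grip, so I ease the fingers to just cage the bar while turning, and will grip firmly at the end.

>>> jog_arm(deltas=[[[0,0,0,0,0,0,13],[0,0,0,0,0,0,13]]])

```text
clock: 14.0
eef_pos: [0.5016, 0.1808, 0.2002]
tool_rot: [0.618, 0.75, 0.179, 0.153]
ft_force: [-1.8, -0.3, -2.3]
grip_width: 0.013
```

Run:
```python
from h import *
p,r,o=now(); th,rad=lidangle(p,r); a=r.apply([0,0,1]); print("pitch",np.degrees(np.arctan2(-a[2],a@HX)))
step(.8,8)
```

```text
pitch 62.755410402129876
lid 0.397 rad 0.1847 F [-1.8 -0.3 -2.3] T [-0.05  0.8   0.  ] q [ 0.41  0.   -0.48  0.63 -0.11  1.76] clk 14.0 w 0.013034760385490795
[[[0.0,10.9,-2.3,-5.0,0.1,0.8,2],[-0.0,8.3,-2.1,1.8,-0.0,0.0,2],[-0.0,8.4,-1.9,1.8,0.0,0.0,2],[-0.0,8.4,-1.8,1.8,0.0,0.0,2],[-0.0,8.4,-1.6,1.8,-0.0,-0.0,2]]]
[[[0.0,8.5,-1.4,1.8,0.0,0.0,2],[-0.0,8.5,-1.2,1.8,-0.0,0.0,2],[0.0,8.5,-1.1,1.8,-0.0,0.0,2]]]
```

```bash
cat >> h.py <<'E'
def hold2(th,phi):
    p,r=bar(th,phi,1,roll=-np.pi/2); return p+r.apply(DT),r
def step2(th1,n,g=13,pe=90.):
    p,r,o=now(); th,rad=lidangle(p,r); a=r.apply([0,0,1]); ph=np.arctan2(-a[2],a@HX)
    print("lid %.3f rad %.4f pitch %.1f"%(th,rad,np.degrees(ph)),"F",np.round(o["ft_force"],1),"T",np.round(o["ft_torque"],2),"q",np.round(o["joint_pos"],2),"clk",o["clock"],"w",round(float(o["grip_width"]),4))
    pf=lambda t:ph+(np.radians(pe)-ph)*((t-th)/(1.42-th) if abs(1.42-th)>.02 else 0)
    W=[hold2(t,pf(t)) for t in th+(th1-th)*np.linspace(0,1,n+1)]; W[0]=(p,r); wrows(W,g)
E
python3 -c "
from h import *
step2(.8,10)"
```

```text
lid 0.397 rad 0.1847 pitch 62.8 F [-1.8 -0.3 -2.3] T [-0.05  0.8   0.  ] q [ 0.41  0.   -0.48  0.63 -0.11  1.76] clk 14.0 w 0.013
[[[0.1,6.9,-1.5,1.1,0.2,0.7,13],[-0.0,6.5,-2.5,1.1,0.0,-0.0,13],[0.0,6.6,-2.4,1.1,-0.0,0.0,13],[-0.0,6.6,-2.2,1.1,0.0,0.0,13],[-0.0,6.7,-2.1,1.1,0.0,-0.0,13]]]
[[[0.0,6.7,-1.9,1.1,-0.0,0.0,13],[0.0,6.8,-1.8,1.1,-0.0,-0.0,13],[-0.0,6.8,-1.6,1.1,0.0,0.0,13],[-0.0,6.8,-1.5,1.1,0.0,-0.0,13],[0.0,6.9,-1.3,1.1,0.0,-0.0,13]]]
```

>>> jog_arm(deltas=[[[0,7,-2,1,0,0.2,13],[0,6.5,-2.5,1.1,0,0.2,13],[0,6.5,-2.5,1.1,0,0,13],[0,6.5,-2,1.1,0,0,13],[0,6.5,-2,1.1,0,0,13]]])

```text
clock: 14.5
eef_pos: [0.5194, 0.1838, 0.2203]
tool_rot: [0.627, 0.758, 0.138, 0.119]
ft_force: [-3.9, -0.8, 0.9]
grip_width: 0.0127
```

```bash
python3 -c "
from h import *
step2(.95,10)"
```

```text
lid 0.555 rad 0.1851 pitch 69.0 F [-3.9 -0.8  0.9] T [-0.12  1.03  0.02] q [ 0.38  0.08 -0.29  0.84 -0.08  1.75] clk 14.5 w 0.0127
[[[0.4,7.0,-0.7,1.0,0.3,0.5,13],[0.0,6.6,-2.2,1.0,0.0,0.0,13],[-0.0,6.6,-2.0,1.0,0.0,-0.0,13],[0.0,6.6,-1.8,1.0,0.0,-0.0,13],[0.0,6.7,-1.7,1.0,-0.0,0.0,13]]]
[[[0.0,6.7,-1.5,1.0,0.0,-0.0,13],[0.0,6.8,-1.4,1.0,-0.0,0.0,13],[0.0,6.8,-1.2,1.0,0.0,-0.0,13],[-0.0,6.8,-1.0,1.0,0.0,-0.0,13],[0.0,6.8,-0.9,1.0,0.0,0.0,13]]]
```

>>> jog_arm(deltas=[[[0,8,-1,0.8,0.1,0.2,13],[0,8,-2,0.8,0,0.2,13],[0,8,-2,0.8,0,0,13],[0,8,-2,0.8,0,0,13],[0,8,-1.8,0.8,0,0,13]]])

```text
clock: 15.0
eef_pos: [0.5515, 0.1897, 0.2424]
tool_rot: [0.632, 0.761, 0.109, 0.094]
ft_force: [-1.5, 0.9, -1.2]
grip_width: 0.0128
```

```bash
python3 -c "
from h import *
step2(1.05,10)"
```

```text
lid 0.778 rad 0.1845 pitch 73.4 F [-1.5  0.9 -1.2] T [-0.01  0.6   0.09] q [ 0.36  0.18 -0.08  1.02 -0.06  1.74] clk 15.0 w 0.0128
[[[0.4,4.8,0.2,0.7,0.3,0.2,13],[-0.0,4.7,-0.8,0.7,0.0,-0.0,13],[0.0,4.7,-0.8,0.7,-0.0,0.0,13],[-0.0,4.7,-0.7,0.7,0.0,-0.0,13],[0.0,4.7,-0.6,0.7,-0.0,-0.0,13]]]
[[[-0.0,4.7,-0.6,0.7,0.0,0.0,13],[-0.0,4.7,-0.5,0.7,0.0,-0.0,13],[0.0,4.7,-0.4,0.7,-0.0,-0.0,13],[-0.0,4.7,-0.3,0.7,0.0,0.0,13],[0.0,4.7,-0.3,0.7,-0.0,0.0,13]]]
```

>>> jog_arm(deltas=[[[0,7,-0.5,0.9,0.1,0.1,13],[0,7,-1,0.9,0,0.1,13],[0,7,-1,0.9,0,0,13],[0,7,-1,0.9,0,0,13],[0,7,-0.8,0.9,0,0,13]]])

```text
clock: 15.5
eef_pos: [0.5842, 0.1957, 0.2565]
tool_rot: [0.636, 0.764, 0.079, 0.068]
ft_force: [-0.7, 0.7, -1.2]
grip_width: 0.0128
```

```bash
python3 -c "
from h import *
step2(1.2,6)"
```

```text
lid 0.982 rad 0.1849 pitch 78.0 F [-0.7  0.7 -1.2] T [0.03 0.42 0.01] q [ 0.34  0.3   0.13  1.19 -0.04  1.73] clk 15.5 w 0.0128
[[[0.5,6.4,1.1,1.0,0.2,0.1,13],[-0.0,6.3,-0.3,1.0,0.0,-0.0,13],[-0.0,6.3,-0.1,1.0,-0.0,-0.0,13],[0.0,6.3,0.0,1.0,0.0,-0.0,13],[-0.0,6.3,0.1,1.0,-0.0,0.0,13]]]
[[[-0.0,6.3,0.3,1.0,-0.0,-0.0,13]]]
```

>>> jog_arm(deltas=[[[0,7,0,1,0.1,0,13],[0,7,0,1,0,0,13],[0,7,0,1,0,0,13],[0,6,0,1,0,0,13],[0,5,0,1,0,0,13]]])

```text
clock: 16.0
eef_pos: [0.6174, 0.2016, 0.2636]
tool_rot: [0.638, 0.768, 0.046, 0.041]
ft_force: [-0.3, 0.1, -0.4]
grip_width: 0.013
```

```bash
python3 -c "
from h import *
step2(1.36,5)"
```

```text
lid 1.179 rad 0.1856 pitch 83.0 F [-0.3  0.1 -0.4] T [ 0.03  0.3  -0.02] q [ 0.33  0.44  0.36  1.37 -0.02  1.71] clk 16.0 w 0.013
[[[0.6,6.1,2.5,1.1,0.2,0.2,13],[-0.0,6.2,0.5,1.1,0.0,-0.0,13],[-0.0,6.2,0.6,1.1,0.0,0.0,13],[0.0,6.2,0.7,1.1,0.0,-0.0,13],[-0.0,6.2,0.8,1.1,-0.0,0.0,13]]]
```

>>> jog_arm(deltas=[[[0,6,1.5,1,0.1,0,13],[0,6,1,1,0,0,13],[0,6,1,1,0,0,13],[0,5,0.7,1,0,0,13],[0,4,0.7,1,0,0,13]]])

```text
clock: 16.5
eef_pos: [0.6482, 0.2068, 0.263]
tool_rot: [0.639, 0.769, 0.014, 0.015]
ft_force: [-0.3, -0.4, 0.0]
grip_width: 0.0128
```

```bash
python3 -c "
from h import *
step2(1.42,3)"
```

```text
lid 1.357 rad 0.1853 pitch 87.7 F [-0.3 -0.4  0. ] T [0.01 0.08 0.01] q [ 0.31  0.59  0.61  1.55 -0.01  1.7 ] clk 16.5 w 0.0128
[[[1.0,3.2,2.4,0.8,0.3,0.2,13],[-0.0,3.5,0.6,0.8,-0.0,-0.0,13],[0.0,3.5,0.6,0.8,-0.0,0.0,13]]]
```

>>> jog_arm(deltas=[[[0,3.5,1,0.7,0,0,13],[0,3.5,0.8,0.7,0,0,13],[0,2.5,0.5,0.5,0,0,13]]])

```text
clock: 16.8
eef_pos: [0.6604, 0.2086, 0.2613]
tool_rot: [0.639, 0.77, 0.002, 0.006]
ft_force: [-0.5, -0.2, 0.2]
grip_width: 0.0129
```

>>> jog_arm(deltas=[[[0,0,0,0,0,0,2],[0,0,0,0,0,0,2],[0,0,0,0,0,0,2],[0,0,0,0,0,0,2]]])

```text
clock: 17.2
eef_pos: [0.6612, 0.2088, 0.2613]
tool_rot: [0.638, 0.77, 0.003, 0.007]
ft_force: [-0.1, -0.5, -0.7]
grip_width: 0.0102
```

```bash
cat > look.py <<'E'
from h import *
import sys
p,r,o=now(); step2(1.42,1,2); HY=np.cross(HZ,HX); th=lidangle(p,r)[0]; out=[]
for cm,x0,y0,w,hh in(("side",200,130,220,280),("top",160,130,160,204)):
    v=camera(cm)[...,::-1].copy(); v=cv2.resize(v[y0:y0+hh,x0:x0+w],None,fx=560/hh,fy=560/hh,interpolation=cv2.INTER_CUBIC)
    k=560/hh
    for t,c in((1.32,(0,0,255)),(1.42,(255,255,0)),(1.52,(0,255,0))):
        u=-np.cos(t)*HX+np.sin(t)*HZ; nn=np.sin(t)*HX+np.cos(t)*HZ
        for d in((0,.01) if t==1.42 else (0,)):
            L=np.array([HINGE+HY*s*.13+u*e+nn*d for s,e in((-1,0),(1,0),(1,.2),(-1,.2))])
            cv2.polylines(v,[((proj(L,cm)-[x0,y0]+.5)*k).astype(int)],True,c,1)
    out.append(v[:,:395])
cv2.imwrite(sys.argv[1],np.hstack(out)); print(out[0].shape)
E
python3 look.py pics/l2.png
```

```text
lid 1.432 rad 0.1853 pitch 89.3 F [-0.1 -0.5 -0.7] T [ 0.08 -0.04  0.01] q [ 0.31  0.65  0.71  1.62 -0.01  1.69] clk 17.2 w 0.0102
[[[1.5,-2.5,1.5,-0.0,0.4,0.3,2]]]
(560, 395, 3)
```

View pics/l2.png

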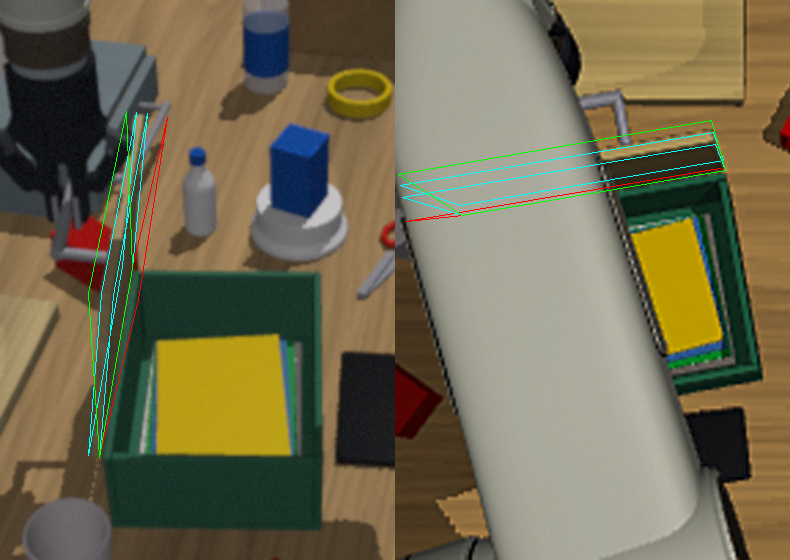

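Run:
```python
from h import *
HY=np.cross(HZ,HX); out=[]
for cm,x0,y0,w,hh in(("top",240,160,60,50),("side",240,180,50,50)):
    v=camera(cm)[...,::-1].copy(); k=8; v=cv2.resize(v[y0:y0+hh,x0:x0+w],None,fx=k,fy=k,interpolation=cv2.INTER_CUBIC)
    for t,c in((1.36,(0,0,255)),(1.42,(255,255,0)),(1.48,(0,255,0))):
        u=-np.cos(t)*HX+np.sin(t)*HZ; nn=np.sin(t)*HX+np.cos(t)*HZ
        L=np.array([HINGE-HY*s*.13+u*.2+nn*d for s,d in((1,0),(-1,0),(-1,.01),(1,.01))])
        cv2.polylines(v,[((proj(L,cm)-[x0,y0]+.5)*k).astype(int)],True,c,1)
        b=HINGE+u*.175+nn*.055; cv2.line(v,*[tuple(int(q) for q in (m-[x0,y0]+.5)*k) for m in proj([b-.06*HY,b+.06*HY],cm)],c,1)
    out.append(v)
cv2.imwrite("pics/l3.png",cv2.resize(np.hstack(out),(800,364)))
```

```text
(no output)
```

View pics/l3.png

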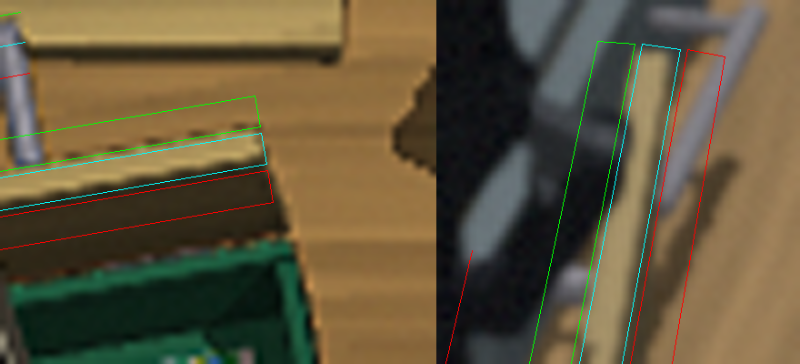

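The lid's top edge lies on the 1.42 outline in both views, about 1.42–1.43. The kinematic estimate is 1.43 and the hinge moment is near zero. I make one still check, then hand in.

>>> jog_arm(deltas=[[[0,-1,0,0,0,0,2],[0,0,0,0,0,0,2],[0,0,0,0,0,0,2],[0,0,0,0,0,0,2]]])

```text
clock: 17.8
eef_pos: [0.6601, 0.2086, 0.2615]
tool_rot: [0.638, 0.77, 0.003, 0.007]
ft_force: [-0.3, -0.1, -1.1]
grip_width: 0.01
```

Run:
```python
from h import *
step2(1.42,1,2); print(np.round(get_obs()["joint_vel"],4)); camera("side"); step2(1.42,1,2)
```

```text
lid 1.426 rad 0.1853 pitch 89.2 F [-0.3 -0.1 -1.1] T [ 0.08 -0.01 -0.06] q [ 0.31  0.65  0.71  1.62 -0.01  1.69] clk 17.8 w 0.01
[[[1.5,-1.4,1.6,-0.0,0.4,0.3,2]]]
[-0.0002 -0.0002 -0.0004  0.0008  0.0005 -0.0015]
lid 1.426 rad 0.1853 pitch 89.2 F [ 0.3 -0.1 -0.5] T [ 0.09 -0.05  0.06] q [ 0.31  0.65  0.71  1.62 -0.01  1.69] clk 17.85 w 0.01
[[[1.5,-1.4,1.7,-0.0,0.4,0.3,2]]]
```

```bash
python3 -c "
from workcell import *
print(job_done())"
```

```text
the job is handed in; nothing more can be done
None
```

The blue cup is upside down over the orange peg, and the arm is holding the lid by its bar at the balance point. I handed the job in at about 18 s of the 64 s allowed.

- **Cup:** I lifted it off the lid, lowered it until it pressed on the stand with about 13 N, and let go. Afterwards both cameras showed it upright, with its rim on the white top.
- **Lid:** The arm's position puts the angle at 1.426 rad against the 1.42 wanted. An overlay taken about 1 mm (roughly 0.006 rad) before the last nudge showed about 1.43 from the top and 1.42 from the side. My hinge position could be off by about 2 mm, or 0.01 rad.
- **Holding still:** At hand-in the arm was at rest with the bar gripped. The force was about 1 N and the moment about the hinge near zero.

**What went off plan:** At about 0.4 rad the bar would not turn under the full grip, and the wrist moment reached about 2 Nm. From there to 1.43 rad I kept the fingers just around the bar, opened to 13 mm, then gripped it firmly again. The highest end-of-move force reading was about 28 N, early in the swing.

I did not compare the other things on the table before and after. I saw no contact with them in the pictures.

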